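# Close the split test cell and hold it shut for its locking bolt

## Task

Pull the red knob of the test cell's sprung locking bolt straight out to its stop, where its ball catch keeps it out, and let go of it. Then lift the blue upper half by its black block, set it down on the lower half's two dowels and press it against the sprung brass contact until the halves meet flush with no gap all round; finish while holding it pressed shut like this, bolt still out, because I will then let the bolt in over it. Leave the beaker, the vial, the forceps and the watch glass where they are.

Things in the scene. Friction and masses are not known exactly. Their poses are not given: they have to be found in the camera images.
- cell_base: Lower half of the split test cell on a dark steel stand plate (118 x 132 x 12 mm), fixed to the table. Origin at the cell's centre on the table surface; z up; y along its long side (the line of the dowels); -x points from the cell to the red knob. Bare aluminium lower half 60 (x) by 92 mm (y), flat top at z = 42 mm. Grey bolt housing: x -65 to -39, y -16 to 16, top at z = 86 mm.
- face (a point): Centre of the lower half's flat top, the parting face, 42 mm above the table; axes as cell_base. The upper half's origin lies here when the cell is shut.
- dowel_a (a point): Top centre of one steel dowel, at x = 0, y = -34 mm of cell_base, 56 mm above the table. Dowels are 8 mm in diameter and rise 14 mm above the parting face; the upper 6 mm tapers to 3 mm diameter.
- dowel_b (a point): The same for the other dowel, at x = 0, y = +34 mm of cell_base.
- contact_piston (a joint): Sprung brass contact piston, 29 mm across, in the middle of the parting face: 0 = 4 mm proud of the face; grows (m) as it is pressed down; 0.004 = level with it (cell shut). Pushes up with 4.5 N at 0, 8 N when level: an upper half laid on it stays 4 mm open by itself, and needs a steady push of 7 N or more (10 to 20 N is right) to stay shut.
- locking_bolt (a joint): Sprung steel bolt, 12 mm in diameter, level along cell_base x, 65.5 mm above the table. 0 = in: its nose reaches to x = -21 mm, over the lower half, and bars the upper half. Grows (m) as the knob is pulled along -x to the stop at 0.016. It takes 2 N at first, about 8 N to overcome the ball catch (0.003 to 0.010); at the stop the catch holds it out; let go earlier it springs back.
- knob (a point): Grip point on the axis of the red pull knob; moves with the bolt. With the bolt in it is at x = -88 mm, y = 0 of cell_base, 65.5 mm above the table. The knob is a level barrel 22 mm in diameter, 33 mm long (16.5 mm either way), then a collar 29 mm across, 8 mm long, at its outer end. Pinch the barrel from above, fingers closing along cell_base y. 7 mm free between barrel and housing.
- cell_top: Upper half, loose, about 260 g, upright on the table. Origin at the centre of its flat underside, z up, y along its long side. Blue plate 60 (x) by 92 (y) by 16 mm with two 10 mm through holes at x = 0, y = -34 and 34 mm. On it a black block, gripped across y: 28 mm in y, 36 mm in x, 16 to 50 mm above the underside, with a red-capped terminal up to 64 mm. Fits either way round (turned by pi).
- beaker: Clear glass beaker, 64 mm across, 103 mm tall, standing; origin at the centre of its underside. Leave alone.
- electrolyte_vial: Small vial with black cap, 24 mm across, 60 mm tall, standing; origin at the centre of its underside. Leave alone.
- tweezers: Steel forceps, 125 mm long along y, 13 mm wide, 9 mm high, lying on the table; origin under its middle. Leave alone.
- glass_dish: Clear watch glass, 70 mm across, 13 mm high, lying on the table; origin at the centre of its underside. Leave alone.

How it is judged (in metres and radians):
On the way, in this order (a step that is already met when the one before it is completed fails the run):
1. the locking bolt is out at its stop, kept there by its catch, and let go (value of joint locking_bolt above 0.013 m and contact force between the fingers and locking_bolt below 0.2 N), for 0.3 s.
2. the upper half is lifted clear of the table (height (world z) of cell_top above 0.03 m and contact force between the fingers and cell_top above 1 N), for 0.2 s.
3. the upper half is on both dowels (horizontal distance between cell_top and face below 0.003 m and angle between the y axis of cell_top and the y axis of cell_base, either way round below 0.06 rad and angle between the z axis of cell_top and the z axis of cell_base, either way round below 0.05 rad and z of cell_top in the frame of face below 0.008 m), for 0.1 s.
At the end, for the whole second after the job is handed in: The upper half sits square on both dowels with its underside within 1.5 mm of the parting face (centre within 3 mm), pressed shut against the sprung contact by the fingers, which still bear on it; the locking bolt is still out at its stop (at least 13 mm) by its catch alone (horizontal distance between cell_top and face below 0.003 m and angle between the y axis of cell_top and the y axis of cell_base, either way round below 0.06 rad and angle between the z axis of cell_top and the z axis of cell_base, either way round below 0.05 rad and z of cell_top in the frame of face below 0.0015 m and value of joint contact_piston above 0.0027 m and value of joint locking_bolt above 0.013 m and contact force between the fingers and cell_top above 2 N and contact force between the arm and locking_bolt below 0.2 N); the arm keeps its last pose, push and grip.
It fails at once if the beaker is moved more than 25 mm or tipped (distance of beaker from where it was at the start of the episode above 0.025 m or angle between beaker's own z axis and vertical above 0.4 rad).
It fails at once if the vial is moved more than 25 mm or tipped (distance of electrolyte_vial from where it was at the start of the episode above 0.025 m or angle between electrolyte_vial's own z axis and vertical above 0.4 rad).
It fails at once if the forceps are moved more than 25 mm (distance of tweezers from where it was at the start of the episode above 0.025 m).
It fails at once if the watch glass is moved more than 25 mm or tipped (distance of glass_dish from where it was at the start of the episode above 0.025 m or angle between glass_dish's own z axis and vertical above 0.4 rad).
It also fails if it takes over 56 s, if anything falls off the work surface, if the arm or the gripper's body presses on something with over 40 N, if the wrist force passes 120 N, or if a joint passes its speed limit or range.

## Robot

A 6-joint arm with a two-finger parallel gripper is mounted at the origin on a cart in front of the work surface, level with it; the furniture and walls round the work are solid. World frame = base frame: x ahead of the robot, y to its left, z up, the work surface at z = 0. Lengths are in mm, angles in rad, forces in N, time in s.
With the tool pointing down it reaches from about 350 to 725 mm from the base axis. Payload 4.3 kg.
Tool frame: the origin (TCP) lies at the very end of the fingers, on their centre line; the grasp point (between the pads) lies 19 mm behind it; z points along the fingers, y is the line along which they close (so a half turn about z gives the same grasp; the last joint's range is limited). The gripper opens to 85 mm and grips with 20 to 120 N. Pads are 22 mm wide; open, the fingers measure 114 mm over their backs; the gripper's body (76 mm by 85 mm) begins 54 mm behind the grasp point. The pads swing forward as they close: fully open they stand 13 mm farther back than shut.
Start: joints at [-1.336, 0.377, 0.081, 1.274, 0, 1.46], TCP at [194.367, -541.192, 231.329] pointing down, gripper open.
Joint ranges: [-2.72, 2.72], [-0.84, 1.66], [-1.02, 1.22], [-1.77, 2.12], [-1.37, 1.28], [-3.14, 3.14]. Speed limits (rad/s): [2.57, 2.57, 3.14, 3.14, 3.14, 3.14].

## Interface

Orientations are given as a unit quaternion [x, y, z, w].
In Python, from bench import manip gives the robot as it stands.
- The arm moves only by the tool arm_command, never from a script. Its argument "deltas" is a list of rows, each an object with "travel": the shift along the tool's x, y, z each as a share of 0.75 m, from -1 to 1, a list of three; "delta_rot": the turn, a rotation vector about the tool's x, y, z each as a share of 180 degrees, from -1 to 1, a list of three; "gripper": the opening, from 0 (shut) to 1 (fully open). A call has 1 to 12 rows; each row shifts and turns the commanded pose from where the row before left it, along the tool's axes as they then stand; what a row does not reach is not made up. A row lasts 1/8 s, in which the tool goes at most 62.5 mm and 10.7 degrees, less where a joint would pass 70% of its speed; a pose out of reach is approached as far as the arm can. A call with a number of a shift or a turn outside -1 to 1 is refused whole. A call with a gripper value outside its range is refused whole. The fingers move at their own pace and stop on an object; "force" is the grip in N (left out, the last holds). Time passes only in rows, so rows that do not move let the fingers close. It gives the time, the measured TCP pose, the force, the opening and the grip force at its end, in the units of the state.
- manip.get_obs(): the state, without advancing time (a new reading comes with each control period).
- manip.get_image(name): name is "side" or "top"; returns a dict with "color" (384x512x3 uint8, red, green, blue), "vfov" (degrees; the focal length in pixels is half the picture's height over the tangent of half this angle, whatever the lens; pixels are square), "cx", "cy" (the principal point, pixels), "pose" (4x4, takes a point from camera to world coordinates). Camera axes: x right, y up, looking along -z (the intrinsics and any distortion apply to the point x, -y, -z); pixel columns grow to the right and rows downward; lengths in mm; the calibration is good to about 2 mm. A picture is of the moment at which its call begins. There is no depth.
- manip.close_job(): hands the job in; it is judged then, once.
The state is a dict: "time": time; "q": joint angles; "joint_vel": joint speeds; "joint_efforts": joint torques, N m; "tcp_pos": TCP position; "tool_rot": TCP orientation; "wrist_force": force on the tool from outside, world axes, zero at the start; "moment": the same for the moment, N m; "opening": finger opening in mm; "grip_force": force on a finger pad.
Only numpy, scipy, OpenCV 4.12 (cv2) and the standard library are available. Lean on these libraries where they do the work, as an engineer would, in place of code of your own. Each camera call takes 0.05 s, during which the arm holds its last target. There are 200 camera calls.

## Working session

There is one attempt and no reset: what is moved stays moved. The work goes in short steps, Python scripts to look and compute and a tool call to move; the robot and the scene stay as the last step left them, time stands still between calls to the robot, and variables do not carry over. Pictures are saved under pics/ and viewed, at most 10 in all, crops included, and the job is handed in when it is done.

Besides the shell and the picture viewer there is one more tool, called after "Emit:" by a JSON object that holds its "fn" and its "kwargs". arm_command: Moves the arm, as the interface text tells. Shift numbers are shares of 0.75 m and turn numbers shares of 180 degrees, none past 1 either way. Its arguments: {"type":"object","properties":{"deltas":{"type":"array"},"force":{"type":"number"}},"required":["deltas"]}

```bash
mkdir -p pics
python3 - <<'E'
from bench import manip
import cv2,numpy as np,pickle
o=manip.get_obs();print({k:np.round(v,3) for k,v in o.items()})
d={}
for n in("side","top"):
    i=manip.get_image(n);d[n]=i
    print(n,{k:(np.round(v,3) if k!="color" else 0) for k,v in i.items()})
    cv2.imwrite(f"pics/{n}0.png",i["color"][:,:,::-1])
pickle.dump(d,open("im0.pkl","wb"))
E
```

```text
{'time': np.float64(0.0), 'q': array([-1.336,  0.378,  0.08 ,  1.274, -0.   ,  1.461]), 'joint_vel': array([ 0.   , -0.001,  0.   , -0.   ,  0.   ,  0.   ]), 'joint_efforts': array([-0.0000e+00, -4.6360e+01,  2.6988e+01,  2.1000e-02, -0.0000e+00,
       -0.0000e+00]), 'tcp_pos': array([ 194.191, -540.509,  230.359]), 'tool_rot': array([ 0.985,  0.172, -0.   , -0.001]), 'wrist_force': array([-0.41 ,  1.152, -0.217]), 'moment': array([-0.011,  0.046,  0.02 ]), 'grip_force': np.float64(0.0), 'opening': np.float64(85.275)}
side {'color': 0, 'vfov': np.float64(54.225), 'cx': np.float64(254.446), 'cy': np.float64(192.55), 'pose': array([[ 9.26000e-01, -2.51000e-01,  2.84000e-01,  7.48875e+02],
       [ 3.79000e-01,  6.29000e-01, -6.79000e-01, -5.34927e+02],
       [-8.00000e-03,  7.36000e-01,  6.77000e-01,  6.88638e+02],
       [ 0.00000e+00,  0.00000e+00,  0.00000e+00,  1.00000e+00]])}
top {'color': 0, 'vfov': np.float64(49.953), 'cx': np.float64(254.907), 'cy': np.float64(197.134), 'pose': array([[-5.100000e-02,  9.740000e-01, -2.190000e-01,  3.007030e+02],
       [-9.990000e-01, -5.000000e-02,  1.100000e-02,  4.874500e+01],
       [-0.000000e+00,  2.190000e-01,  9.760000e-01,  1.099576e+03],
       [ 0.000000e+00,  0.000000e+00,  0.000000e+00,  1.000000e+00]])}
```

View pics/top0.png

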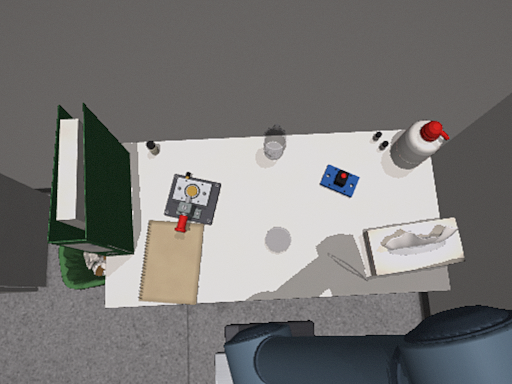

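View pics/side0.png

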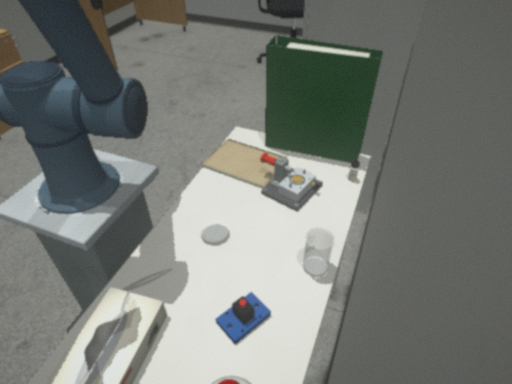

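Top view: cell at (192,192), knob at (181,224), upper half at (341,181), beaker (274,148), watch glass (278,239), forceps (346,264), vial (152,148). The side view shows the same things: knob (269,159), brass (298,180), blue half (243,317). Next I measure with masks and enlarge the crops.

```bash
cat > h.py <<'E'
import numpy as np,cv2
def ray(i,u,v):
    f=192/np.tan(np.radians(i["vfov"]/2))
    d=np.array([(u-i["cx"])/f,-(v-i["cy"])/f,-1.]);P=i["pose"]
    return P[:3,3],P[:3,:3]@d
def onz(i,u,v,z):
    c,d=ray(i,u,v);return c+d*(z-c[2])/d[2]
def tri(a,b):
    A=[];B=[]
    (c1,d1),(c2,d2)=a,b
    s=np.linalg.lstsq(np.c_[d1,-d2],c2-c1,rcond=None)[0]
    p,q=c1+s[0]*d1,c2+s[1]*d2
    return (p+q)/2,np.linalg.norm(p-q)
def proj(i,p):
    f=192/np.tan(np.radians(i["vfov"]/2));P=i["pose"]
    x=P[:3,:3].T@(np.asarray(p,float)-P[:3,3]);return i["cx"]-f*x[0]/x[2],i["cy"]+f*x[1]/x[2]
def mask(i,name,box):
    h=cv2.cvtColor(i["color"],cv2.COLOR_RGB2HSV);H,S,V=h[...,0],h[...,1],h[...,2]
    m={"red":((H<8)|(H>172))&(S>140)&(V>70),"blue":(H>100)&(H<125)&(S>120)&(V>50),"brass":(H>12)&(H<28)&(S>75)}[name]
    o=np.zeros(m.shape,np.uint8);x0,y0,x1,y1=box;o[y0:y1,x0:x1]=m[y0:y1,x0:x1];return o
def cen(m):
    v,u=np.nonzero(m);return u.mean(),v.mean(),len(u)
E
python3 - <<'E'
import pickle,cv2,numpy as np
from h import *
d=pickle.load(open("im0.pkl","rb"));t,s=d["top"],d["side"]
def both(n,bt,bs,z):
    a,b=cen(mask(t,n,bt)),cen(mask(s,n,bs))
    print(n,np.round(a,1),np.round(b,1),"top@z",onz(t,*a[:2],z).round(1),"side@z",onz(s,*b[:2],z).round(1),"tri",tri(ray(t,*a[:2]),ray(s,*b[:2])))
both("brass",(180,180,206,204),(285,170,312,190),46)
both("red",(170,210,195,236),(255,148,282,168),70)
both("red",(330,165,352,190),(232,292,255,312),62)
both("blue",(312,155,368,205),(205,280,280,350),16)
for i,b in((t,(312,155,368,205)),(s,(205,280,280,350))):
    m=mask(i,"blue",b);c=max(cv2.findContours(m,0,1)[0],key=cv2.contourArea)
    r=cv2.approxPolyDP(cv2.convexHull(c),3,True)[:,0];print([onz(i,*p,16).round(0)[:2].tolist() for p in r])
c=[t["color"][160:232,155:227],t["color"][145:217,305:377],s["color"][142:214,252:324],s["color"][280:352,205:277]]
c=[cv2.resize(x,(400,300) if 0 else (300,300),interpolation=2) for x in c]
cv2.imwrite("pics/c0.png",np.vstack([np.hstack(c[:2]),np.hstack(c[2:])])[:,:,::-1])
for n,p,i in(("beaker",(274,150),t),("dish",(278,239),t),("vial",(152,150),t),("forc",(347,264),t),("beaker",(315,270),s),("dish",(215,234),s)):print(n,onz(i,*p,5).round(0))
E
```

```text
brass [191.5 190.6  86. ] [297.4 178.6  52. ] top@z [563.3 202.5  46. ] side@z [563.9 201.7  46. ] tri (array([563.59019187, 202.66968293,  45.08798693]), np.float64(0.08717564254770886))
red [181.4 223.2 140. ] [267.5 158.3  80. ] top@z [473.8 225.9  70. ] side@z [470.4 225.3  70. ] tri (array([472.19267858, 224.86326919,  71.34828231]), np.float64(3.149741703559167))
red [343.3 175.1  26. ] [242.3 302.   32. ] top@z [ 580.8 -196.3   62. ] side@z [ 579.7 -195.4   62. ] tri (array([ 580.22820834, -196.06377217,   63.51873498]), np.float64(0.375505999010742))
blue [338.8 181.2 536. ] [241.4 320.  773. ] top@z [ 576.9 -193.2   16. ] side@z [ 581.4 -206.8   16. ] tri (array([ 5.79138996e+02, -1.97898908e+02,  3.13777710e-01]), np.float64(4.167902586246027))
[[624.0, -168.0], [586.0, -247.0], [534.0, -219.0], [574.0, -142.0]]
[[576.0, -147.0], [624.0, -174.0], [587.0, -250.0], [537.0, -223.0]]
beaker [679. -24.   5.]
dish [429. -19.   5.]
vial [696. 317.   5.]
forc [ 354. -196.    5.]
beaker [681. -33.   5.]
dish [430. -21.   5.]
```

View pics/c0.png

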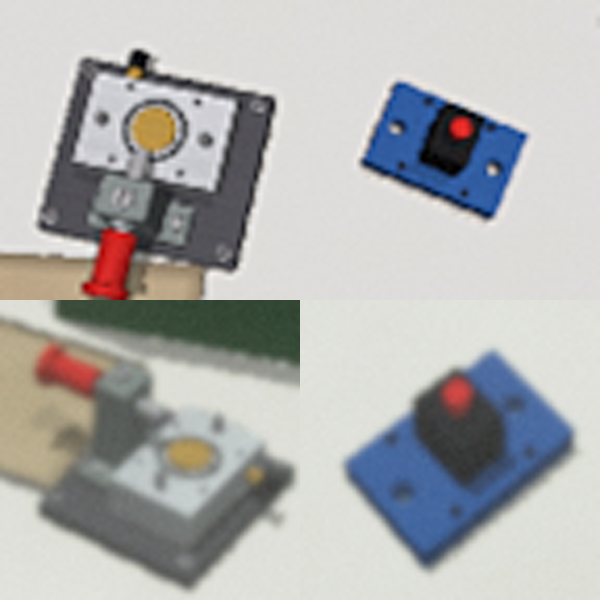

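The crops show the dowel tops near (103,117) and (205,139) in the top-left crop, which are top-image pixels (179.7,188.1) and (204.2,193.4). The blue plate's holes are at top-image pixels (328.3,175.7) and (351.3,185.3). I use these to refine the yaws.

Run:
```python
import pickle,cv2,numpy as np
from h import *
d=pickle.load(open("im0.pkl","rb"));t,s=d["top"],d["side"]
ang=lambda v:np.degrees(np.arctan2(v[1],v[0]))
a,b=onz(t,179.7,188.1,54),onz(t,204.2,193.4,54);print("dowels",a.round(1),b.round(1),np.linalg.norm(a-b),(a+b)/2,ang(a-b))
h=cv2.cvtColor(t["color"],cv2.COLOR_RGB2HSV)
m=np.zeros(h.shape[:2],np.uint8);roi=(slice(172,216),slice(166,220));m[roi]=((h[...,2]>175)|((h[...,1]>90)&(h[...,2]>120)))[roi]
c=max(cv2.findContours(m,0,1)[0],key=cv2.contourArea)
def rect(c,z,i=t):
    p=np.array([onz(i,u,v,z)[:2] for u,v in c[:,0]],np.float32);return cv2.minAreaRect(p)
print("alu",rect(c,42))
for i,bx in((t,(312,155,368,205)),(s,(205,280,280,350))):
    m=mask(i,"blue",bx);c=max(cv2.findContours(m,0,1)[0],key=cv2.contourArea);print("blue",rect(c,14,i))
a,b=onz(t,328.3,175.7,14),onz(t,351.3,185.3,14);print("holes",np.linalg.norm(a-b),(a+b)/2,ang(a-b))
br=np.array([563.5,202.4])
m=mask(t,"red",(170,210,195,238));p=np.array([onz(t,u,v,70)[:2] for v,u in zip(*np.nonzero(m))],np.float32)
l=cv2.fitLine(p,cv2.DIST_L2,0,.01,.01).ravel();e=(p-p.mean(0))@l[:2];print("knob",p.mean(0),ang(l),np.ptp(e),ang(br-p.mean(0)))
```

```text
dowels [569.6 232.1  54. ] [552.1 168.6  54. ] 65.9560485223496 [560.86662351 200.349532    54.        ] 74.63525756026793
alu ((567.1668701171875, 202.11239624023438), (90.08834075927734, 66.326171875), 74.82272338867188)
blue ((579.6734008789062, -194.92047119140625), (90.34051513671875, 60.863338470458984), 63.22419357299805)
blue ((580.8466186523438, -197.578369140625), (89.0107421875, 58.720272064208984), 62.848453521728516)
holes 67.11907754013609 [ 579.11892476 -196.54892499   14.        ] 63.323180989167895
knob [473.83365 225.92526] -14.529058 40.25164 -14.701037576415846
```

Emit:
{"fn": "arm_command", "kwargs": {"deltas": [{"travel": [0,0,-0.08],"delta_rot": [0,0,0],"gripper": 1},{"travel": [0,0,-0.02],"delta_rot": [0,0,0],"gripper": 1}]}}

```text
time: 0.35
tcp_pos: [194.5, -541.5, 308.8]
tool_rot: [0.985, 0.172, 0.0, 0.001]
wrist_force: [-0.2, 0.6, -0.2]
opening: 85.4
grip_force: 0.0
```

Emit:
{"fn": "arm_command", "kwargs": {"deltas": [{"travel": [0,0,0],"delta_rot": [0,0,-0.0577],"gripper": 1},{"travel": [0,0,0],"delta_rot": [0,0,-0.0577],"gripper": 1},{"travel": [0,0,0],"delta_rot": [0,0,-0.0577],"gripper": 1},{"travel": [0,0,0],"delta_rot": [0,0,-0.0577],"gripper": 1},{"travel": [0,0,0],"delta_rot": [0,0,-0.0577],"gripper": 1},{"travel": [0,0,0],"delta_rot": [0,0,-0.0577],"gripper": 1},{"travel": [0,0,0],"delta_rot": [0,0,-0.0577],"gripper": 1},{"travel": [0,0,0],"delta_rot": [0,0,-0.0577],"gripper": 1},{"travel": [0,0,0],"delta_rot": [0,0,-0.0577],"gripper": 1},{"travel": [0,0,0],"delta_rot": [0,0,-0.0577],"gripper": 1},{"travel": [0,0,0],"delta_rot": [0,0,-0.0577],"gripper": 1},{"travel": [0,0,0],"delta_rot": [0,0,-0.0577],"gripper": 1}]}}

```text
time: 1.85
tcp_pos: [194.3, -540.9, 305.7]
tool_rot: [0.303, 0.953, 0.001, -0.0]
wrist_force: [-0.2, 0.0, 0.1]
opening: 85.2
grip_force: 0.0
```

Emit:
{"fn": "arm_command", "kwargs": {"deltas": [{"travel": [0,0,0],"delta_rot": [0,0,-0.0577],"gripper": 1},{"travel": [0,0,0],"delta_rot": [0,0,-0.0577],"gripper": 1},{"travel": [0,0,0],"delta_rot": [0,0,0],"gripper": 1}]}}

```text
time: 2.22
tcp_pos: [194.3, -540.9, 305.8]
tool_rot: [0.13, 0.991, 0.0, -0.0]
wrist_force: [-0.4, -1.0, 0.1]
opening: 85.8
grip_force: 0.0
```

```bash
cat >> h.py <<'E'
def dl(tgt):
    from bench import manip
    from scipy.spatial.transform import Rotation as R
    o=manip.get_obs();r=R.from_quat(o["tool_rot"]);M=r.as_matrix()
    print("tcp",o["tcp_pos"].round(1),"yaw_y",np.degrees(np.arctan2(M[1,1],M[0,1])).round(2),"z",M[:,2].round(4),"q",o["q"].round(2),"F",o["wrist_force"].round(1),"open",o["opening"].round(1),"t",o["time"])
    print("mm in tool",(M.T@(np.array(tgt)-o["tcp_pos"])).round(1),"share",(M.T@(np.array(tgt)-o["tcp_pos"])/750).round(4))
E
python3 -c "
from h import *
dl([440,-330,300]);dl([478,-50,300]);dl([478,224.5,200])"
```

```text
Traceback (most recent call last):
  File "h.py", line 27, in dl
    print("tcp",o["tcp_pos"].round(1),"yaw_y",np.degrees(np.arctan2(M[1,1],M[0,1])).round(2),"z",M[:,2].round(4),"q",o["q"].round(2),"F",o["wrist_force"].round(1),"open",o["opening"].round(1),"t",o["time"])
                                                                                                                                                                          ^^^^^^^^^^^^^^^^^^
AttributeError: 'float' object has no attribute 'round'
```

```bash
sed -i 's/o\["opening"\].round(1)/round(o["opening"],1)/' h.py && python3 -c "
from h import *
dl([440,-330,300]);dl([478,-50,300]);dl([478,224.5,200])"
```

```text
tcp [ 194.3 -540.9  305.8] yaw_y 75.04 z [-2.e-04  1.e-03 -1.e+00] q [-1.34  0.38  0.27  1.47  0.   -1.08] F [-0.4 -1.   0.1] open 85.8 t 2.225
mm in tool [-182.9  267.2    6. ] share [-0.2439  0.3563  0.008 ]
tcp [ 194.3 -540.9  305.8] yaw_y 75.04 z [-2.e-04  1.e-03 -1.e+00] q [-1.34  0.38  0.27  1.47  0.   -1.08] F [-0.4 -1.   0.1] open 85.8 t 2.225
mm in tool [-147.3  547.5    6.3] share [-0.1964  0.73    0.0084]
tcp [ 194.3 -540.9  305.8] yaw_y 75.04 z [-2.e-04  1.e-03 -1.e+00] q [-1.34  0.38  0.27  1.47  0.   -1.08] F [-0.4 -1.   0.1] open 85.8 t 2.225
mm in tool [-76.5 812.6 106.5] share [-0.102   1.0835  0.142 ]
```

Emit:
{"fn": "arm_command", "kwargs": {"deltas": [{"travel": [-0.0305,0.0445,0.001],"delta_rot": [0,0,0],"gripper": 1},{"travel": [-0.0305,0.0445,0.001],"delta_rot": [0,0,0],"gripper": 1},{"travel": [-0.0305,0.0445,0.001],"delta_rot": [0,0,0],"gripper": 1},{"travel": [-0.0305,0.0445,0.001],"delta_rot": [0,0,0],"gripper": 1},{"travel": [-0.0305,0.0445,0.001],"delta_rot": [0,0,0],"gripper": 1},{"travel": [-0.0305,0.0445,0.001],"delta_rot": [0,0,0],"gripper": 1},{"travel": [-0.0305,0.0445,0.001],"delta_rot": [0,0,0],"gripper": 1},{"travel": [-0.0305,0.0445,0.001],"delta_rot": [0,0,0],"gripper": 1}]}}

```text
time: 3.22
tcp_pos: [440.4, -328.9, 300.1]
tool_rot: [0.131, 0.991, 0.0, -0.0]
wrist_force: [0.4, -0.5, 0.5]
opening: 85.2
grip_force: 0.0
```

Emit:
{"fn": "arm_command", "kwargs": {"deltas": [{"travel": [0.0068,0.0534,0],"delta_rot": [0,0,0],"gripper": 1},{"travel": [0.0068,0.0534,0],"delta_rot": [0,0,0],"gripper": 1},{"travel": [0.0068,0.0534,0],"delta_rot": [0,0,0],"gripper": 1},{"travel": [0.0068,0.0534,0],"delta_rot": [0,0,0],"gripper": 1},{"travel": [0.0068,0.0534,0],"delta_rot": [0,0,0],"gripper": 1},{"travel": [0.0068,0.0534,0],"delta_rot": [0,0,0],"gripper": 1},{"travel": [0.0068,0.0534,0],"delta_rot": [0,0,0],"gripper": 1}]}}

```text
time: 4.1
tcp_pos: [476.8, -48.5, 300.1]
tool_rot: [0.131, 0.991, -0.0, -0.0]
wrist_force: [0.5, -0.5, 0.3]
opening: 85.6
grip_force: 0.0
```

Emit:
{"fn": "arm_command", "kwargs": {"deltas": [{"travel": [0.0135,0.0505,0.019],"delta_rot": [0,0,0],"gripper": 1},{"travel": [0.0135,0.0505,0.019],"delta_rot": [0,0,0],"gripper": 1},{"travel": [0.0135,0.0505,0.019],"delta_rot": [0,0,0],"gripper": 1},{"travel": [0.0135,0.0505,0.019],"delta_rot": [0,0,0],"gripper": 1},{"travel": [0.0135,0.0505,0.019],"delta_rot": [0,0,0],"gripper": 1},{"travel": [0.0135,0.0505,0.019],"delta_rot": [0,0,0],"gripper": 1},{"travel": [0.0135,0.0505,0.019],"delta_rot": [0,0,0],"gripper": 1},{"travel": [0,0,0],"delta_rot": [0,0,0],"gripper": 1},{"travel": [0,0,0],"delta_rot": [0,0,0],"gripper": 1}]}}

```text
time: 5.22
tcp_pos: [476.2, 224.2, 200.5]
tool_rot: [0.13, 0.992, -0.0, -0.0]
wrist_force: [0.5, 0.1, 0.4]
opening: 85.6
grip_force: 0.0
```

```bash
python3 -c "
from h import *
dl([477.9,224.5,46.5])"
```

```text
tcp [476.2 224.2 200.5] yaw_y 75.07 z [-4.e-04 -8.e-04 -1.e+00] q [ 0.32  0.29 -0.12  1.16 -0.    0.58] F [0.5 0.1 0.4] open 85.6 t 5.225
mm in tool [ -1.6   0.9 154. ] share [-0.0021  0.0012  0.2053]
```

Emit:
{"fn": "arm_command", "kwargs": {"deltas": [{"travel": [-0.0021,0.0012,0.041],"delta_rot": [0,0,0],"gripper": 0.7},{"travel": [0,0,0.041],"delta_rot": [0,0,0],"gripper": 0.7},{"travel": [0,0,0.041],"delta_rot": [0,0,0],"gripper": 0.7},{"travel": [0,0,0.041],"delta_rot": [0,0,0],"gripper": 0.7},{"travel": [0,0,0.041],"delta_rot": [0,0,0],"gripper": 0.7},{"travel": [0,0,0],"delta_rot": [0,0,0],"gripper": 0.7},{"travel": [0,0,0],"delta_rot": [0,0,0],"gripper": 0.7}]}}

```text
time: 6.1
tcp_pos: [479.1, 224.6, 48.1]
tool_rot: [0.13, 0.992, 0.0, 0.001]
wrist_force: [-0.6, -0.5, 0.8]
opening: 59.8
grip_force: 0.0
```

Emit:
{"fn": "arm_command", "kwargs": {"deltas": [{"travel": [0,0,0],"delta_rot": [0,0,0],"gripper": 0},{"travel": [0,0,0],"delta_rot": [0,0,0],"gripper": 0},{"travel": [0,0,0],"delta_rot": [0,0,0],"gripper": 0},{"travel": [0,0,0],"delta_rot": [0,0,0],"gripper": 0},{"travel": [0,0,0],"delta_rot": [0,0,0],"gripper": 0},{"travel": [0,0,0],"delta_rot": [0,0,0],"gripper": 0},{"travel": [0,0,0],"delta_rot": [0,0,0],"gripper": 0}], "force": 50}}

```text
time: 6.98
tcp_pos: [479.1, 225.5, 48.0]
tool_rot: [0.129, 0.992, 0.001, 0.001]
wrist_force: [-1.0, 0.5, 6.1]
opening: 20.5
grip_force: 48.6
```

Run:
```python
from h import *
from bench import manip
dl([477.9,224.5,46.5])
t,s=manip.get_image("top"),manip.get_image("side")
c=[t["color"][165:255,135:225],s["color"][120:210,230:320]]
cv2.imwrite("pics/k1.png",np.hstack([cv2.resize(x,(400,400),interpolation=2) for x in c])[:,:,::-1])
```

```text
tcp [479.1 225.5  48. ] yaw_y 75.15 z [ 2.3e-03  7.0e-04 -1.0e+00] q [ 0.32  0.42 -0.37  0.79 -0.    0.58] F [-1.   0.5  6.1] open 20.5 t 6.975
mm in tool [ 0.9 -1.3  1.5] share [ 0.0012 -0.0017  0.002 ]
```

View pics/k1.png

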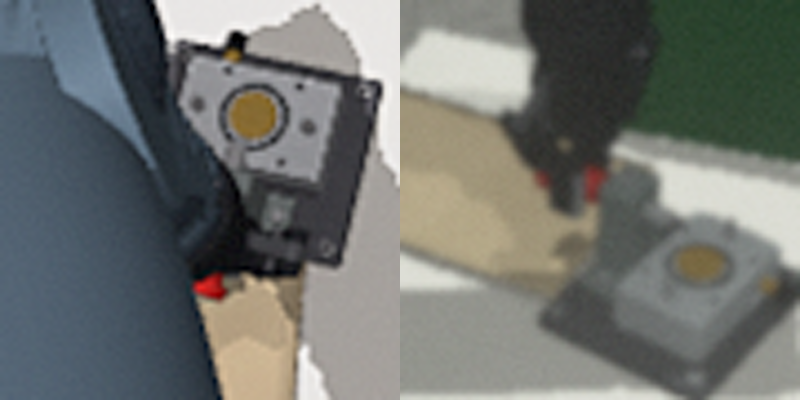

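The picture shows the fingers on the red barrel beside the housing: the side crop has red at (540,180) and (595,185) on either side of a finger, and the opening is about 21 mm, close to the barrel diameter. Now I pull along tool +x, which is cell -x.

Emit:
{"fn": "arm_command", "kwargs": {"deltas": [{"travel": [0.004,0,0],"delta_rot": [0,0,0],"gripper": 0},{"travel": [0.004,0,0],"delta_rot": [0,0,0],"gripper": 0},{"travel": [0.004,0,0],"delta_rot": [0,0,0],"gripper": 0},{"travel": [0.004,0,0],"delta_rot": [0,0,0],"gripper": 0},{"travel": [0.004,0,0],"delta_rot": [0,0,0],"gripper": 0},{"travel": [0.003,0,0],"delta_rot": [0,0,0],"gripper": 0},{"travel": [0,0,0],"delta_rot": [0,0,0],"gripper": 0}]}}

```text
time: 7.95
tcp_pos: [463.6, 229.7, 48.0]
tool_rot: [0.129, 0.992, 0.0, 0.002]
wrist_force: [3.8, -1.5, 6.4]
opening: 20.4
grip_force: 49.5
```

```bash
python3 -c "
from h import *
dl([479.1-15.5,225.5+4.1,48])"
```

```text
tcp [463.6 229.7  48. ] yaw_y 75.14 z [ 4.6e-03 -1.0e-04 -1.0e+00] q [ 0.34  0.39 -0.4   0.77 -0.    0.6 ] F [ 3.8 -1.5  6.4] open 20.4 t 7.95
mm in tool [-0.  -0.1 -0. ] share [-0.     -0.0001 -0.    ]
```

Emit:
{"fn": "arm_command", "kwargs": {"deltas": [{"travel": [0.002,0,0],"delta_rot": [0,0,0],"gripper": 0},{"travel": [0.002,0,0],"delta_rot": [0,0,0],"gripper": 0},{"travel": [0,0,0],"delta_rot": [0,0,0],"gripper": 0}]}}

```text
time: 8.32
tcp_pos: [463.6, 229.7, 48.1]
tool_rot: [0.13, 0.992, -0.0, 0.005]
wrist_force: [10.5, -4.0, 0.1]
opening: 20.2
grip_force: 49.0
```

The stop is reached: the force rises and the position stays put. I relax the pull, open, and rise.

Emit:
{"fn": "arm_command", "kwargs": {"deltas": [{"travel": [-0.004,0,0],"delta_rot": [0,0,0],"gripper": 0},{"travel": [0,0,0],"delta_rot": [0,0,0],"gripper": 0.8},{"travel": [0,0,0],"delta_rot": [0,0,0],"gripper": 0.8},{"travel": [0,0,0],"delta_rot": [0,0,0],"gripper": 0.8},{"travel": [0,0,0],"delta_rot": [0,0,0],"gripper": 0.8},{"travel": [0,0,0],"delta_rot": [0,0,0],"gripper": 0.8},{"travel": [0,0,0],"delta_rot": [0,0,0],"gripper": 0.8},{"travel": [0,0,-0.04],"delta_rot": [0,0,0],"gripper": 0.8},{"travel": [0,0,-0.06],"delta_rot": [0,0,0],"gripper": 0.8},{"travel": [0,0,-0.06],"delta_rot": [0,0,0],"gripper": 0.8},{"travel": [0,0,-0.06],"delta_rot": [0,0,0],"gripper": 0.8},{"travel": [0,0,0],"delta_rot": [0,0,0],"gripper": 0.8}]}}

```text
time: 9.82
tcp_pos: [464.1, 230.5, 215.8]
tool_rot: [0.129, 0.992, 0.002, 0.004]
wrist_force: [0.0, 0.2, -0.4]
opening: 68.4
grip_force: 0.0
```

Run:
```python
from h import *
from bench import manip
s=manip.get_image("side")
a=cen(mask(s,"red",(245,140,285,170)));print(a,onz(s,*a[:2],70))
dl([580,-196,220])
cv2.imwrite("pics/k2.png",cv2.resize(s["color"][130:220,230:340],(660,540),interpolation=2)[:,:,::-1])
```

```text
(np.float64(262.96590909090907), np.float64(156.2159090909091), 88) [455.70807622 229.30431762  70.        ]
tcp [462.8 230.  213.5] yaw_y 75.16 z [ 0.0041  0.0014 -1.    ] q [ 0.34  0.26 -0.13  1.18 -0.    0.6 ] F [-0.2 -0.3  0.5] open 68.2 t 9.875
mm in tool [-222.4 -381.7   -6.6] share [-0.2965 -0.509  -0.0088]
```

View pics/k2.png

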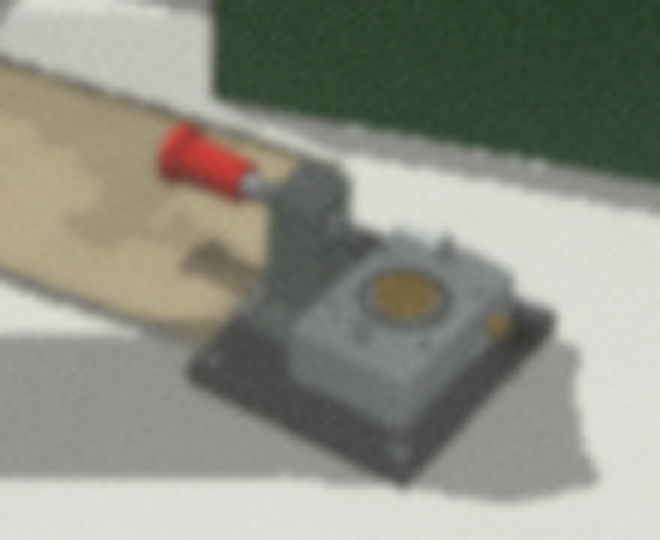

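The bolt is out: bare shaft shows between the red knob and the housing at (255,185) in the crop, and the knob moved about 15 mm. Next I go to the upper half.

Emit:
{"fn": "arm_command", "kwargs": {"deltas": [{"travel": [-0.0329,-0.0566,-0.001],"delta_rot": [0,0,0],"gripper": 0.8},{"travel": [-0.0329,-0.0566,-0.001],"delta_rot": [0,0,0],"gripper": 0.8},{"travel": [-0.0329,-0.0566,-0.001],"delta_rot": [0,0,0],"gripper": 0.8},{"travel": [-0.0329,-0.0566,-0.001],"delta_rot": [0,0,0],"gripper": 0.8},{"travel": [-0.0329,-0.0566,-0.001],"delta_rot": [0,0,0],"gripper": 0.8},{"travel": [-0.0329,-0.0566,-0.001],"delta_rot": [0,0,0],"gripper": 0.8},{"travel": [-0.0329,-0.0566,-0.001],"delta_rot": [0,0,0],"gripper": 0.8},{"travel": [-0.0329,-0.0566,-0.001],"delta_rot": [0,0,0],"gripper": 0.8},{"travel": [-0.0329,-0.0566,-0.001],"delta_rot": [0,0,0],"gripper": 0.8},{"travel": [0,0,0],"delta_rot": [0,0,0.0334],"gripper": 0.8},{"travel": [0,0,0],"delta_rot": [0,0,0.0334],"gripper": 0.8},{"travel": [0,0,0],"delta_rot": [0,0,0],"gripper": 0.8}]}}

```text
time: 11.38
tcp_pos: [577.3, -196.5, 216.6]
tool_rot: [0.232, 0.973, 0.0, -0.002]
wrist_force: [0.3, -0.0, 0.0]
opening: 68.4
grip_force: 0.0
```

```bash
python3 -c "
from h import *
dl([580,-196,21])"
```

```text
tcp [ 577.3 -196.5  216.6] yaw_y 63.19 z [-0.003   0.0013 -1.    ] q [-0.43  0.46  0.16  1.28 -0.    0.04] F [ 0.3 -0.   0. ] open 68.4 t 11.375
mm in tool [ -2.8   1.7 195.6] share [-0.0037  0.0022  0.2608]
```

Emit:
{"fn": "arm_command", "kwargs": {"deltas": [{"travel": [-0.0037,0.0022,0.05],"delta_rot": [0,0,0],"gripper": 0.8},{"travel": [0,0,0.05],"delta_rot": [0,0,0],"gripper": 0.8},{"travel": [0,0,0.05],"delta_rot": [0,0,0],"gripper": 0.8},{"travel": [0,0,0.05],"delta_rot": [0,0,0],"gripper": 0.8},{"travel": [0,0,0.03],"delta_rot": [0,0,0],"gripper": 0.8},{"travel": [0,0,0.026],"delta_rot": [0,0,0],"gripper": 0.8},{"travel": [0,0,0],"delta_rot": [0,0,0],"gripper": 0.8},{"travel": [0,0,0],"delta_rot": [0,0,0],"gripper": 0.8}]}}

```text
time: 12.38
tcp_pos: [581.6, -196.4, 26.9]
tool_rot: [0.232, 0.973, -0.0, 0.0]
wrist_force: [0.1, 0.2, -0.1]
opening: 68.2
grip_force: 0.0
```

```bash
python3 -c "
from h import *
dl([580,-196,21])"
```

```text
tcp [ 581.6 -196.4   26.9] yaw_y 63.19 z [ 2.e-04 -2.e-04 -1.e+00] q [-0.43  0.58 -0.14  0.85 -0.    0.04] F [ 0.1  0.2 -0.1] open 68.2 t 12.375
mm in tool [ 1.6 -0.4  5.9] share [ 0.0021 -0.0005  0.0079]
```

Emit:
{"fn": "arm_command", "kwargs": {"deltas": [{"travel": [0.002,0,0.0065],"delta_rot": [0,0,0],"gripper": 0.8},{"travel": [0,0,0],"delta_rot": [0,0,0],"gripper": 0},{"travel": [0,0,0],"delta_rot": [0,0,0],"gripper": 0},{"travel": [0,0,0],"delta_rot": [0,0,0],"gripper": 0},{"travel": [0,0,0],"delta_rot": [0,0,0],"gripper": 0},{"travel": [0,0,0],"delta_rot": [0,0,0],"gripper": 0},{"travel": [0,0,0],"delta_rot": [0,0,0],"gripper": 0},{"travel": [0,0,0],"delta_rot": [0,0,0],"gripper": 0}], "force": 60}}

```text
time: 13.38
tcp_pos: [580.6, -195.9, 22.2]
tool_rot: [0.232, 0.973, -0.0, 0.001]
wrist_force: [-0.9, 0.1, 4.2]
opening: 27.2
grip_force: 60.4
```

```bash
python3 -c "
from h import *
dl([580,-196,21])"
```

```text
tcp [ 580.6 -195.9   22.2] yaw_y 63.14 z [ 1.e-03 -4.e-04 -1.e+00] q [-0.43  0.59 -0.15  0.83  0.    0.04] F [-0.9  0.1  4.2] open 27.2 t 13.375
mm in tool [ 0.5 -0.3  1.2] share [ 0.0007 -0.0004  0.0016]
```

Emit:
{"fn": "arm_command", "kwargs": {"deltas": [{"travel": [0,0,-0.015],"delta_rot": [0,0,0],"gripper": 0},{"travel": [0,0,-0.035],"delta_rot": [0,0,0],"gripper": 0},{"travel": [0,0,-0.045],"delta_rot": [0,0,0],"gripper": 0},{"travel": [0,0,-0.045],"delta_rot": [0,0,0],"gripper": 0},{"travel": [0,0,-0.045],"delta_rot": [0,0,0],"gripper": 0},{"travel": [0,0,-0.015],"delta_rot": [0,0,0],"gripper": 0},{"travel": [0,0,0],"delta_rot": [0,0,-0.0334],"gripper": 0},{"travel": [0,0,0],"delta_rot": [0,0,-0.0334],"gripper": 0},{"travel": [0,0,0],"delta_rot": [0,0,0],"gripper": 0}]}}

```text
time: 14.5
tcp_pos: [579.2, -195.4, 170.1]
tool_rot: [0.13, 0.992, 0.0, -0.001]
wrist_force: [1.0, -0.3, -3.2]
opening: 27.1
grip_force: 59.5
```

Run:
```python
from h import *
from bench import manip
dl([563.2,202.2,152])
s=manip.get_image("side")
cv2.imwrite("pics/l1.png",cv2.resize(s["color"][190:340,130:330],(800,600),interpolation=2)[:,:,::-1])
```

```text
tcp [ 579.2 -195.4  170.1] yaw_y 75.09 z [-0.0027  0.001  -1.    ] q [-0.43  0.48  0.07  1.17 -0.   -0.17] F [ 1.  -0.3 -3.2] open 27.1 t 14.5
mm in tool [117.7 380.1  18.6] share [0.1569 0.5068 0.0248]
```

View pics/l1.png

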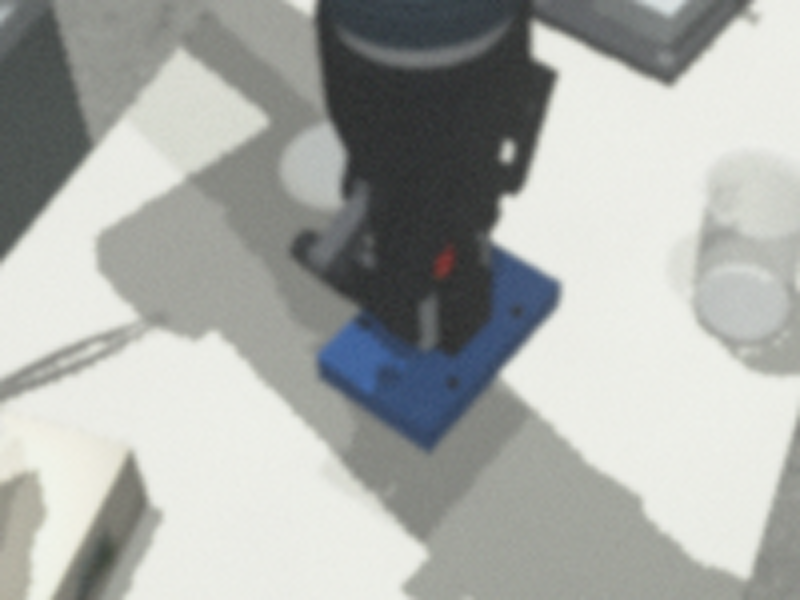

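The blue half hangs level in the grip, with its corners at (318,365), (430,445) and (560,285). I carry it over the cell.

Emit:
{"fn": "arm_command", "kwargs": {"deltas": [{"travel": [0.007,0.0227,0],"delta_rot": [0,0,0],"gripper": 0},{"travel": [0.0157,0.0507,0],"delta_rot": [0,0,0],"gripper": 0},{"travel": [0.0157,0.0507,0],"delta_rot": [0,0,0],"gripper": 0},{"travel": [0.0157,0.0507,0],"delta_rot": [0,0,0],"gripper": 0},{"travel": [0.0157,0.0507,0],"delta_rot": [0,0,0],"gripper": 0},{"travel": [0.0157,0.0507,0],"delta_rot": [0,0,0],"gripper": 0},{"travel": [0.0157,0.0507,0],"delta_rot": [0,0,0],"gripper": 0},{"travel": [0.0157,0.0507,0],"delta_rot": [0,0,0],"gripper": 0},{"travel": [0.0157,0.0507,0],"delta_rot": [0,0,0],"gripper": 0},{"travel": [0.0157,0.0507,0.01],"delta_rot": [0,0,0],"gripper": 0},{"travel": [0.0087,0.028,0.01],"delta_rot": [0,0,0],"gripper": 0},{"travel": [0,0,0],"delta_rot": [0,0,0],"gripper": 0}]}}

```text
time: 16.05
tcp_pos: [562.3, 203.4, 155.5]
tool_rot: [0.128, 0.992, -0.001, -0.001]
wrist_force: [0.2, -0.4, -2.6]
opening: 27.0
grip_force: 59.7
```

Run:
```python
from h import *
from bench import manip
dl([563.2,202.2,90])
s=manip.get_image("side")
for z in(16,):
    m=mask(s,"blue",(230,60,380,220));c=max(cv2.findContours(m,0,1)[0],key=cv2.contourArea)
    zt=manip.get_obs()["tcp_pos"][2]-22+8
    r=cv2.minAreaRect(np.array([onz(s,u,v,zt)[:2] for u,v in c[:,0]],np.float32));print(r)
    h=cv2.approxPolyDP(cv2.convexHull(c),2.5,True)[:,0];print(h.tolist(),[onz(s,*p,zt+8)[:2].round(1).tolist() for p in h])
t=manip.get_image("top")
cv2.imwrite("pics/p1.png",np.hstack([cv2.resize(s["color"][110:210,240:340],(400,400),interpolation=2),cv2.resize(t["color"][140:240,140:240],(400,400),interpolation=2)])[:,:,::-1])
```

```text
tcp [562.3 203.4 155.5] yaw_y 75.29 z [-2.1e-03 -8.0e-04 -1.0e+00] q [ 0.24  0.46  0.    1.12 -0.    0.5 ] F [ 0.2 -0.4 -2.6] open 27.0 t 16.05
mm in tool [-1.2 -0.8 65.5] share [-0.0017 -0.0011  0.0873]
((560.6303100585938, 211.4078369140625), (94.52307891845703, 63.2484016418457), 71.48920440673828)
[[318, 142], [300, 159], [290, 156], [286, 146], [290, 142], [310, 139]] [[599.3, 235.0], [578.3, 152.5], [552.8, 154.9], [531.0, 189.8], [534.8, 209.5], [577.3, 240.3]]
```

View pics/p1.png

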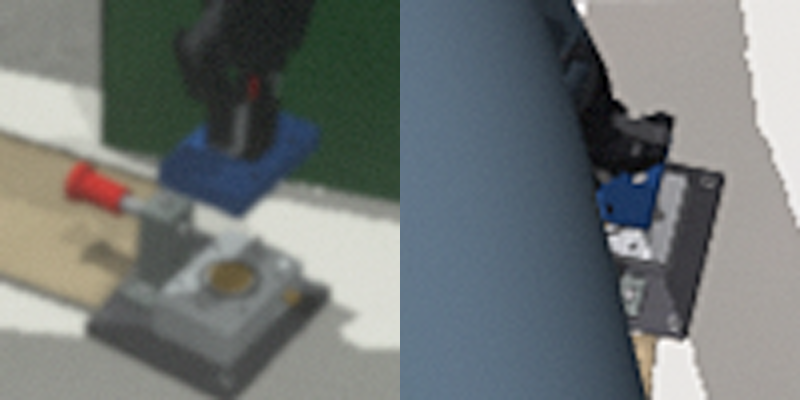

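Emit:
{"fn": "arm_command", "kwargs": {"deltas": [{"travel": [-0.0016,-0.001,0.025],"delta_rot": [0,0,0],"gripper": 0},{"travel": [0,0,0.035],"delta_rot": [0,0,0],"gripper": 0},{"travel": [0,0,0.02],"delta_rot": [0,0,0],"gripper": 0},{"travel": [0,0,0],"delta_rot": [0,0,0],"gripper": 0},{"travel": [0,0,0],"delta_rot": [0,0,0],"gripper": 0}]}}

```text
time: 16.77
tcp_pos: [565.4, 200.7, 97.6]
tool_rot: [0.129, 0.992, 0.0, 0.001]
wrist_force: [-0.1, -0.8, -1.9]
opening: 27.2
grip_force: 59.9
```

Run:
```python
from h import *
from bench import manip
s=manip.get_image("side")
a=cen(mask(s,"brass",(285,168,312,190)));print(a,onz(s,*a[:2],46))
dl([563.5,202.5,80])
cv2.imwrite("pics/p2.png",cv2.resize(s["color"][120:210,240:340],(800,600),interpolation=2)[:,:,::-1])
```

```text
(np.float64(nan), np.float64(nan), 0) [nan nan nan]
tcp [565.7 200.9  97.9] yaw_y 75.14 z [ 2.1e-03  4.0e-04 -1.0e+00] q [ 0.24  0.49 -0.09  0.98 -0.    0.5 ] F [ 0.1  0.2 -2.7] open 27.1 t 16.825
mm in tool [ 2.5  1.  17.9] share [0.0034 0.0013 0.0238]h.py:22: RuntimeWarning: Mean of empty slice.
  v,u=np.nonzero(m);return u.mean(),v.mean(),len(u)
  ret = ret.dtype.type(ret / rcount)
```

View pics/p2.png

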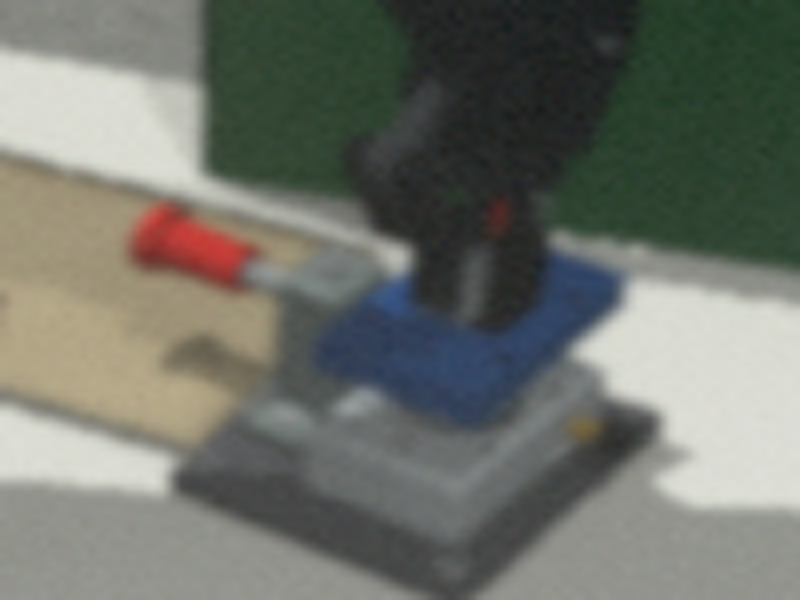

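The plate hovers about 30 mm above the parting face, lined up with it, and the knob is still out with its shaft visible at (265,275). I correct 2.5 mm and descend.

Emit:
{"fn": "arm_command", "kwargs": {"deltas": [{"travel": [0.0034,0.0015,0.01],"delta_rot": [0,0,0],"gripper": 0},{"travel": [0,0,0.008],"delta_rot": [0,0,0],"gripper": 0},{"travel": [0,0,0],"delta_rot": [0,0,0],"gripper": 0},{"travel": [0,0,0],"delta_rot": [0,0,0],"gripper": 0}]}}

```text
time: 17.32
tcp_pos: [562.4, 202.6, 83.1]
tool_rot: [0.129, 0.992, -0.0, -0.0]
wrist_force: [-0.0, -0.2, -2.7]
opening: 27.5
grip_force: 59.9
```

```bash
python3 -c "
from h import *
dl([563.5,202.5,64])"
```

```text
tcp [562.4 202.6  83.1] yaw_y 75.16 z [-1.e-04 -1.e-04 -1.e+00] q [ 0.24  0.5  -0.12  0.95 -0.    0.5 ] F [-0.  -0.2 -2.7] open 27.5 t 17.325
mm in tool [-1.1  0.1 19.1] share [-0.0014  0.0002  0.0254]
```

Emit:
{"fn": "arm_command", "kwargs": {"deltas": [{"travel": [-0.0012,0,0.004],"delta_rot": [0,0,0],"gripper": 0},{"travel": [0,0,0.004],"delta_rot": [0,0,0],"gripper": 0},{"travel": [0,0,0.003],"delta_rot": [0,0,0],"gripper": 0},{"travel": [0,0,0],"delta_rot": [0,0,0],"gripper": 0},{"travel": [0,0,0],"delta_rot": [0,0,0],"gripper": 0}]}}

```text
time: 17.95
tcp_pos: [563.4, 202.4, 74.9]
tool_rot: [0.129, 0.992, -0.0, 0.0]
wrist_force: [0.3, 0.1, -2.5]
opening: 26.9
grip_force: 59.9
```

```bash
python3 -c "
from h import *
dl([563.5,202.5,64])"
```

```text
tcp [563.4 202.4  74.9] yaw_y 75.16 z [ 1.e-04 -1.e-04 -1.e+00] q [ 0.24  0.51 -0.13  0.93 -0.    0.5 ] F [ 0.3  0.1 -2.5] open 26.9 t 17.95
mm in tool [-0.1  0.1 10.9] share [-0.0001  0.0002  0.0146]
```

Emit:
{"fn": "arm_command", "kwargs": {"deltas": [{"travel": [0,0,0.003],"delta_rot": [0,0,0],"gripper": 0},{"travel": [0,0,0.003],"delta_rot": [0,0,0],"gripper": 0},{"travel": [0,0,0],"delta_rot": [0,0,0],"gripper": 0},{"travel": [0,0,0],"delta_rot": [0,0,0],"gripper": 0}]}}

```text
time: 18.45
tcp_pos: [563.3, 202.4, 70.4]
tool_rot: [0.129, 0.992, -0.0, -0.0]
wrist_force: [-0.2, 0.1, -3.4]
opening: 27.2
grip_force: 59.9
```

Emit:
{"fn": "arm_command", "kwargs": {"deltas": [{"travel": [0,0,0.003],"delta_rot": [0,0,0],"gripper": 0},{"travel": [0,0,0.002],"delta_rot": [0,0,0],"gripper": 0},{"travel": [0,0,0],"delta_rot": [0,0,0],"gripper": 0},{"travel": [0,0,0],"delta_rot": [0,0,0],"gripper": 0}]}}

```text
time: 18.95
tcp_pos: [563.7, 202.4, 67.2]
tool_rot: [0.129, 0.992, 0.0, 0.0]
wrist_force: [-0.1, -0.0, 2.1]
opening: 27.1
grip_force: 60.4
```

Emit:
{"fn": "arm_command", "kwargs": {"deltas": [{"travel": [0,0,0.002],"delta_rot": [0,0,0],"gripper": 0},{"travel": [0,0,0.002],"delta_rot": [0,0,0],"gripper": 0},{"travel": [0,0,0],"delta_rot": [0,0,0],"gripper": 0},{"travel": [0,0,0],"delta_rot": [0,0,0],"gripper": 0}]}}

```text
time: 19.45
tcp_pos: [563.7, 202.5, 64.2]
tool_rot: [0.129, 0.992, 0.0, 0.0]
wrist_force: [-1.5, -0.6, 6.2]
opening: 27.1
grip_force: 61.1
```

Emit:
{"fn": "arm_command", "kwargs": {"deltas": [{"travel": [0,0,0.0015],"delta_rot": [0,0,0],"gripper": 0},{"travel": [0,0,0],"delta_rot": [0,0,0],"gripper": 0},{"travel": [0,0,0],"delta_rot": [0,0,0],"gripper": 0}]}}

```text
time: 19.82
tcp_pos: [563.7, 202.4, 64.2]
tool_rot: [0.129, 0.992, 0.0, 0.001]
wrist_force: [-4.7, -0.9, 13.1]
opening: 27.6
grip_force: 62.1
```

Emit:
{"fn": "arm_command", "kwargs": {"deltas": [{"travel": [0,0,0.001],"delta_rot": [0,0,0],"gripper": 0},{"travel": [0,0,0],"delta_rot": [0,0,0],"gripper": 0},{"travel": [0,0,0],"delta_rot": [0,0,0],"gripper": 0}]}}

```text
time: 20.2
tcp_pos: [563.7, 202.5, 64.2]
tool_rot: [0.129, 0.992, 0.0, 0.001]
wrist_force: [-6.3, -1.6, 17.4]
opening: 26.9
grip_force: 62.7
```

The halves are seated: z holds at 64.2 while the push rises to about 17 N. I check by camera.

Run:
```python
from h import *
from bench import manip
s=manip.get_image("side")
a=cen(mask(s,"red",(245,140,285,172)));print(a,onz(s,*a[:2],70))
dl([563.7,202.5,64.2])
cv2.imwrite("pics/f.png",cv2.resize(s["color"][130:220,240:340],(800,600),interpolation=2)[:,:,::-1])
```

```text
(np.float64(263.09090909090907), np.float64(156.38636363636363), 88) [456.30224235 228.71621138  70.        ]
tcp [563.7 202.4  64.2] yaw_y 75.16 z [ 1.8e-03  1.0e-04 -1.0e+00] q [ 0.24  0.52 -0.14  0.91 -0.    0.5 ] F [-7.1 -2.8 17.9] open 27.3 t 20.25
mm in tool [ 0.   0.1 -0. ] share [ 0.      0.0001 -0.    ]
```

View pics/f.png

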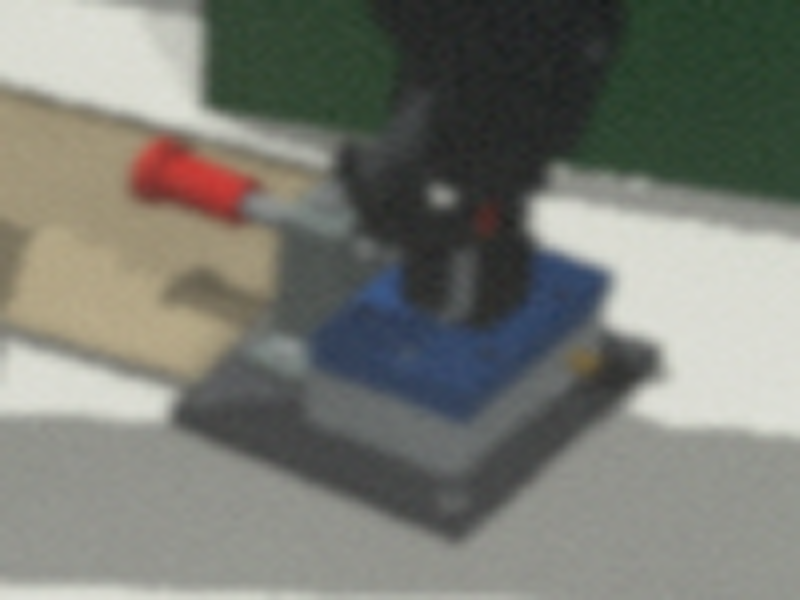

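The blue half sits flush on the lower half, with no gap along the edge from (310,370) to (470,420). The knob is still out with its shaft visible at (265,205). I hand in.

```bash
python3 -c "
from bench import manip
print(manip.close_job())"
```

```text
the job is handed in; nothing more can be done
None
```

I handed the job in at about 20 s, without a verdict back: the bolt is out on its catch, and the upper half sits on both dowels, visibly flush, held shut with about 18 N at the wrist; the beaker, vial, forceps and watch glass were not touched.

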